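# Right the fallen specimen jar and lift the jar cassette off its dock

## Task

One specimen jar has fallen over in the jar cassette: stand it upright again in the lane, in the gap between the standing jars on either side of it, and let go of it. Then pinch the two side catches of the cassette together and lift the loaded cassette straight up and level until it is at least 8 cm above where it sat, and finish while still holding it there by the catches, still, with all four jars standing in it. Knock over none of the other jars and leave the dishes, tape roll and wash bottle where they are.

Things in the scene. Friction and masses are not known exactly. Their poses are not given: they have to be found in the camera images.
- dock: Fixed aluminium dock, slab 104 x 284 x 6 mm, long side along its y. Origin: centre of underside, on the bench. Guides and end stops, 18 mm above the bench, leave the cassette 1.5 mm play. Beside the middle of each long side a steel keeper (24 mm long in y, x from 35 to 46 mm either side, top 22 mm above the bench) overhangs a catch hook.
- cassette: Loose white jar cassette on the dock slab, axes as the dock's. Plate 56 mm (x) x 248 mm (y) x 6 mm; origin: centre of underside, 6 mm above the bench. Weighs about 0.28 kg, 0.52 kg with jars. At y = 0 a catch tab stands at each long side; hooks at their feet sit under the dock's keepers, so it cannot rise until both tabs are squeezed in by at least 6 mm.
- lane (a point): Centre of the lane floor, 6 mm above the cassette's origin, axes as the cassette's. The lane runs along y: 40 mm wide between two ribs 3 mm thick and 3 mm high (broken off for |y| < 14 mm), with 3 mm high end ribs at y = +-120 mm.
- catch_near (a joint): How far the catch tab on the cassette's -x side is pressed inwards (towards the lane), m: 0 free, 0.007 fully in (stop). Spring: about 4 N to start, 9 N fully in. The tab slides without tilting.
- catch_far (a joint): The same for the catch tab on the cassette's +x side.
- catch_near_pad (a point): Point on the outer face of the -x catch tab (33 mm from the cassette's middle), 10 mm below its top. The tab is an upright flat plate 18 mm wide along y and 4 mm thick, its top 62 mm above the bench when docked; its outer face is free to grip from 22 mm (keeper's top) to 62 mm above the bench. Axes as the cassette's.
- catch_far_pad (a point): The same on the +x catch tab. Over their outer faces the tabs are 66 mm apart when free, 52 mm when fully in.
- jar_down: The fallen jar 36 mm in diameter and 50 mm tall (one straight cylinder: clear glass below, 13 mm black screw cap on top), about 60 g. It lies along the lane, cap towards the cassette's +y. Origin: centre of its foot; its z runs from foot to cap. Its axis is 18 mm above the lane floor, its foot 8 to 20 mm to the +y side of the catches' middle.
- jar_a: Standing jar 36 mm in diameter and 50 mm tall (one straight cylinder: clear glass below, 13 mm black screw cap on top), about 60 g, nearest the -y end of the lane (about y = -93 mm on the cassette). Origin: centre of its foot, z up.
- jar_b: Standing jar 36 mm in diameter and 50 mm tall (one straight cylinder: clear glass below, 13 mm black screw cap on top), about 60 g, the -y neighbour of the gap (about y = -50 mm on the cassette). Origin: centre of its foot, z up.
- jar_c: Standing jar 36 mm in diameter and 50 mm tall (one straight cylinder: clear glass below, 13 mm black screw cap on top), about 60 g, the +y neighbour of the gap (about y = +98 mm on the cassette). Origin: centre of its foot, z up.
- dishes: Bystander: stack of three clear dishes, 90 mm in diameter, 44 mm high. Origin: centre of its underside.
- tape: Bystander: roll of paper tape lying flat, 70 mm in diameter, 20 mm high. Origin: centre of its underside.
- wash_bottle: Bystander: white wash bottle, 68 mm in diameter, 170 mm high. Origin: centre of its underside.
Not all that is in view belongs to the job. What is shaped like the jar_b but green is not meant.

How it is judged:
By the outcome, as a careful person would: the job done as asked, in the order asked, and still so for the second after the job is handed in, while the arm keeps its last pose, push and grip.
It also fails if it takes over 56 s, if anything falls off the work surface, if the arm or the gripper's body presses on something with over 40 N, if the wrist force passes 120 N, or if a joint passes its speed limit or range.

## Robot

A 6-joint arm with a two-finger parallel gripper is mounted at the origin on the work surface. World frame = base frame: x ahead of the robot, y to its left, z up, the work surface at z = 0. Lengths are in mm, angles in rad, forces in N, time in s.
With the tool pointing down it reaches from about 300 to 775 mm from the base axis. Payload 14.6 kg.
Tool frame: the origin (TCP) lies at the very end of the fingers, on their centre line; the grasp point (between the pads) lies 19 mm behind it (manip.grip_point_offset is the distance from the TCP to the grasp point, in mm); z points along the fingers, y is the line along which they close (so a half turn about z gives the same grasp; the last joint's range is limited). The gripper opens to 94 mm and grips with 3 to 60 N. Pads are 16 mm wide; open, the fingers measure 119 mm over their backs; the gripper's body (75 mm by 177 mm) begins 78 mm behind the grasp point.
Start: joints at [1.083, 0.3, 1.521, -0, 1.321, -0.067], TCP at [224.666, 502.01, 205.446] pointing down, gripper open.
Joint ranges: [-3.03, 3.03], [-0.79, 2.21], [0.23, 2.52], [-1.04, 4.18], [0, 3.07], [-2.55, 2.55]. Speed limits (rad/s): [2.22, 2.22, 2.57, 3.14, 3.14, 3.14].

## Interface

Orientations are given as [roll, pitch, yaw] about the fixed x, y, z axes, in that order (R = Rz(yaw) Ry(pitch) Rx(roll)).
In Python, from cell import telemetry, eyes, manip gives the robot as it stands.
- The arm moves only by the tool play_rows, never from a script. Its arguments are lists of equal length, an entry for each row: "translation": the shift along the world's x, y, z in m, a list of three; "yaw": the turn about the world's z in rad. A call has 1 to 12 rows; each row is the pose to reach, as a shift and turn from the pose commanded when the call began; what a row does not reach only later rows make up. A row lasts 1/8 s, in which the tool goes at most 62.5 mm and 10.7 degrees, less where a joint would pass 70% of its speed; a pose out of reach is approached as far as the arm can. A call with a gripper value outside its range is refused whole. "hand" is the opening, from 0 (shut) to 1 (fully open), set as the call begins (left out, the last holds). The fingers move at their own pace and stop on an object; "force" is the grip in N (left out, the last holds). Time passes only in rows, so rows that repeat a pose let the fingers close. It gives the time, the measured TCP pose, the force, the opening and the grip force at its end, in the units of the state.
- telemetry.read_state(): the state, without advancing time (a new reading comes with each control period).
- eyes.camera(name): name is "scene" or "top"; returns a dict with "pixels" (420x560x3 uint8, red, green, blue), "fx", "fy", "cx", "cy" (pixels), "cam_to_world" (4x4, takes a point from camera to world coordinates). Camera axes: x right, y up, looking along -z (the intrinsics and any distortion apply to the point x, -y, -z); pixel columns grow to the right and rows downward; lengths in mm; the calibration is good to about 2 mm. A picture is of the moment at which its call begins. There is no depth.
- manip.sign_off(): hands the job in; it is judged then, once.
The state is a dict: "clock": time; "joints": joint angles; "qd": joint speeds; "effort": joint torques, N m; "eef_pos": TCP position; "eef_rot": TCP orientation; "wrist_force": force on the tool from outside, world axes, zero at the start; "moment": the same for the moment, N m; "finger_gap": finger opening in mm; "finger_force": force on a finger pad.
Only numpy, scipy, OpenCV 4.12 (cv2) and the standard library are available. Lean on these libraries where they do the work, as an engineer would, in place of code of your own. Each camera call takes 0.05 s, during which the arm holds its last target. There are 200 camera calls.

## Working session

There is one attempt and no reset: what is moved stays moved. The work goes in short steps, Python scripts to look and compute and a tool call to move; the robot and the scene stay as the last step left them, time stands still between calls to the robot, and variables do not carry over. Pictures are saved under pics/ and viewed, at most 10 in all, crops included, and the job is handed in when it is done.

Besides the shell and the picture viewer there is one more tool, called by a JSON object that holds its "name" and its "arguments", one argument or row to a line. play_rows: Moves the arm, as the interface text tells. Its arguments: {"type":"object","properties":{"translation":{"type":"array","items":{"type":"array","items":{"type":"number"}}},"yaw":{"type":"array","items":{"type":"number"}},"hand":{"type":"number"},"force":{"type":"number"}},"required":["translation","yaw"]}

```bash
mkdir -p pics; ls; python3 - <<'E'
from cell import telemetry, eyes, manip
import cv2, numpy as np
print(telemetry.read_state())
for n in("scene","top"):
    c=eyes.camera(n); cv2.imwrite(f"pics/{n}0.png",c["pixels"][:,:,::-1])
    print(n,{k:v for k,v in c.items() if k!="pixels"})
E
```

```text
pics
{'clock': 0.0, 'joints': array([ 1.08340918e+00,  3.00460729e-01,  1.52159806e+00, -1.13909026e-05,
        1.32067590e+00, -6.65765471e-02]), 'qd': array([ 1.09333668e-03, -1.15842635e-04,  6.68806849e-04, -3.75800480e-05,
        5.24714760e-04, -5.91154664e-04]), 'effort': array([ 2.81815737e-04, -5.31819785e+01, -3.52731335e+01,  7.08423019e-02,
        2.45099701e-02, -3.76970365e-05]), 'eef_pos': array([224.54506025, 501.78617479, 204.88482944]), 'eef_rot': array([-3.14045241e+00, -6.49679609e-05,  2.72078484e+00]), 'wrist_force': array([ 0.13414059,  0.82804887, -0.08835711]), 'moment': array([ 0.04798596, -0.03456486,  0.03694954]), 'finger_force': 0.0, 'finger_gap': 93.91446415126514}
scene {'fx': 464.1639103203284, 'fy': 464.1639103203284, 'cx': 279.4420937247833, 'cy': 212.51042048146866, 'cam_to_world': array([[ 4.05987056e-01, -5.11594418e-01,  7.57261950e-01,
         1.36950236e+03],
       [ 9.13805419e-01,  2.16753090e-01, -3.43478899e-01,
        -3.76754164e+02],
       [ 1.15830204e-02,  8.31438061e-01,  5.55496701e-01,
         6.97600176e+02],
       [ 0.00000000e+00,  0.00000000e+00,  0.00000000e+00,
         1.00000000e+00]])}
top {'fx': 391.96744475647347, 'fy': 391.96744475647347, 'cx': 281.1809365884781, 'cy': 208.98750371395596, 'cam_to_world': array([[-2.40350516e-02,  9.90992359e-01, -1.31743923e-01,
         3.63962289e+02],
       [-9.99579602e-01, -2.59598035e-02, -1.29115597e-02,
        -2.63172899e+00],
       [-1.62153034e-02,  1.31378208e-01,  9.91199693e-01,
         1.04007942e+03],
       [ 0.00000000e+00,  0.00000000e+00,  0.00000000e+00,
         1.00000000e+00]])}
```

View pics/top0.png

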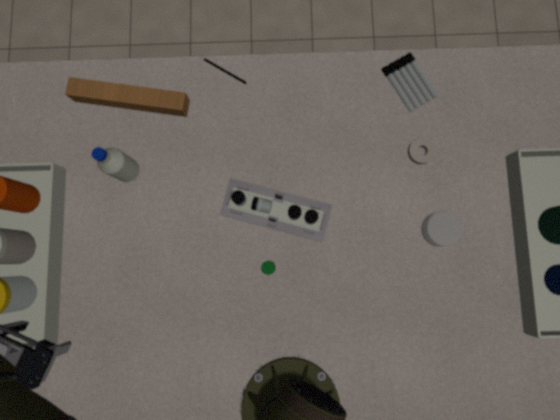

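View pics/scene0.png

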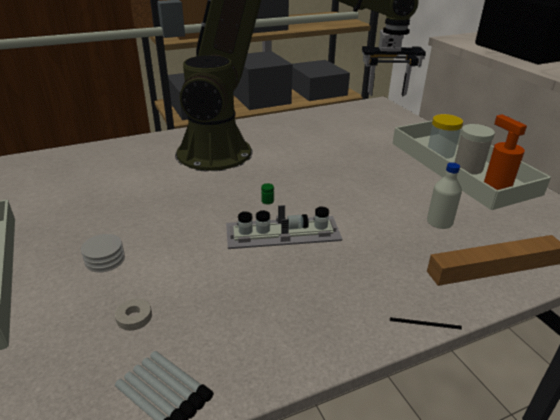

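Top view: the cassette is centred near (277,210), with standing caps at (238,198), (295,212) and (311,216). The fallen jar is near (262,205) and the catch tabs near (278,196) and (272,220). The green jar at (268,268) is a decoy. The scene view agrees: the lone jar is on the right at (322,217), and the fallen jar's cap at about (304,221) points towards it.

```bash
cat > h.py <<'E'
from cell import telemetry, eyes, manip
import cv2, numpy as np
def ray(c,u,v):
    T=c["cam_to_world"]; d=T[:3,:3]@np.array([(u-c["cx"])/c["fx"],-(v-c["cy"])/c["fy"],-1.]); return T[:3,3],d
def onz(c,u,v,z):
    o,d=ray(c,u,v); return o+d*(z-o[2])/d[2]
def proj(c,p):
    T=c["cam_to_world"]; q=T[:3,:3].T@(np.array(p)-T[:3,3]); return c["cx"]+c["fx"]*q[0]/-q[2], c["cy"]+c["fy"]*q[1]/q[2]
def crop(c,x0,y0,x1,y1,k,name):
    cv2.imwrite("pics/"+name,cv2.resize(c["pixels"][y0:y1,x0:x1,::-1],None,fx=k,fy=k,interpolation=cv2.INTER_CUBIC))
def dark(c,x0,y0,x1,y1,thr,k=4):
    g=cv2.resize(c["pixels"][y0:y1,x0:x1].max(2),None,fx=k,fy=k,interpolation=cv2.INTER_CUBIC)
    n,l,s,ce=cv2.connectedComponentsWithStats((g<thr).astype(np.uint8))
    return [((ce[i]+.5)/k-.5+[x0,y0],s[i][2:]/k) for i in range(1,n) if s[i][4]>5*k*k]
E
python3 - <<'E'
from h import *
t=eyes.camera("top"); s=eyes.camera("scene")
for ce,st in dark(t,215,170,340,250,60): print("top",ce.round(2),st,onz(t,*ce,61).round(1),onz(t,*ce,30).round(1))
for ce,st in dark(s,220,195,345,250,60): print("scene",ce.round(2),st)
# slab outline
hsv=cv2.cvtColor(t["pixels"],cv2.COLOR_RGB2HSV); 
a=t["pixels"][170:250,215:340]; b=s["pixels"][195:255,220:350]
A=cv2.resize(a,None,fx=6,fy=6,interpolation=cv2.INTER_CUBIC)[:330]; B=cv2.resize(b,(750,346),interpolation=cv2.INTER_CUBIC)[:270]
cv2.imwrite("pics/c1.png",np.vstack([A[:,:750],B])[:,:,::-1])
E
```

```text
top [237.7  197.05] [ 14.    13.75 575.25] [527.5 119.6  61. ] [532.7 123.4  30. ]
top [278.21 196.51] [ 6.5   4.25 74.75] [526.1  16.9  61. ] [531.3  17.5  30. ]
top [254.26 203.13] [  6.75  12.25 217.75] [510.8  77.8  61. ] [515.4  80.4  30. ]
top [294.14 211.68] [ 12.5  14.  551.5] [486.4 -22.3  61. ] [490.3 -23.   30. ]
top [310.87 216.23] [ 13.    13.75 557.  ] [473.8 -64.   61. ] [477.3 -65.9  30. ]
top [271.85 219.58] [ 6.    3.25 49.  ] [467.9  34.2  61. ] [471.2  35.4  30. ]
scene [267.47 198.73] [ 11.5   9.  385. ]
scene [282.65 219.74] [ 12.75  28.   818.75]
scene [321.59 211.86] [ 13.75  11.   511.25]
scene [262.51 215.86] [ 13.75  11.75 530.5 ]
scene [244.72 216.93] [ 14.25  11.25 540.  ]
scene [304.79 220.91] [  6.75  13.75 295.75]
scene [324.   224.96] [ 6.25  6.5  91.5 ]
scene [265.61 228.97] [  7.25   7.   111.5 ]
scene [293.51 226.72] [ 7.5   2.25 49.25]
scene [248.17 229.95] [  7.     7.   118.25]
scene [334.29 229.31] [ 2.25  3.   21.  ]
scene [324.18 234.34] [ 11.5    3.25 122.75]
scene [231.67 236.61] [ 2.25  3.   22.75]
scene [284.96 238.57] [  8.5    4.75 128.75]
scene [244.02 240.01] [ 12.     3.75 127.  ]
scene [328.88 240.33] [ 9.25  1.25 27.  ]
scene [238.08 246.94] [19.5  2.  53. ]
```

View pics/c1.png

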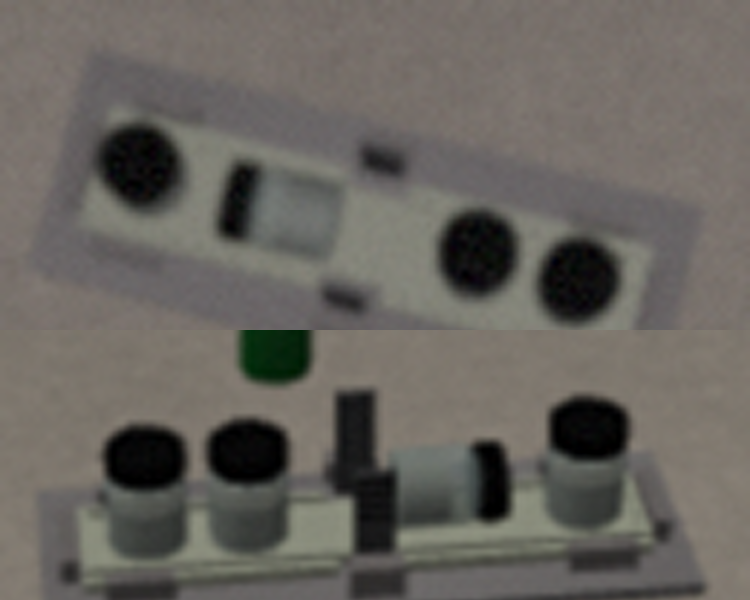

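Jar spacings come out at 147.7 and 191.3 mm against 148 and 191 expected. The cassette centre is about (500, 25.5) with yaw about -0.284, and the fallen jar's foot is at y ≈ 12. I'll move above the cap end of the fallen jar.

{"name": "play_rows", "arguments": {
  "translation": [
    [0.029,-0.041,0],
    [0.058,-0.083,0],
    [0.088,-0.124,0],
    [0.117,-0.166,0],
    [0.146,-0.207,0],
    [0.176,-0.248,0],
    [0.205,-0.29,0],
    [0.234,-0.331,0],
    [0.263,-0.372,0],
    [0.2926,-0.4138,0],
    [0.2926,-0.4138,0],
    [0.2926,-0.4138,-0.08]
  ],
  "yaw": [-0.143,-0.287,-0.43,-0.574,-0.717,-0.86,-1.004,-1.147,-1.29,-1.434,-1.434,-1.434],
  "hand": 0.7,
  "force": 3
}}

```text
clock: 1.7
eef_pos: [519.3, 88.5, 145.4]
eef_rot: [3.134, -0.003, 1.287]
wrist_force: [0.7, -0.5, -1.6]
finger_gap: 65.7
finger_force: 0.0
```

```bash
python3 - <<'E'
from h import *
st=telemetry.read_state(); print(st["clock"],st["eef_pos"],st["eef_rot"],st["finger_gap"],st["wrist_force"])
t=eyes.camera("top"); s=eyes.camera("scene")
for n,ce in (("cap end",(308.4,221.5)),("cap cen",(304.8,220.9))):
  p=onz(s,*ce,38); d=p[:2]-[500.2,25.5]; print(n,p.round(1),"ex",d@[.96,-.28],"ey",d@[.28,.96])
A=cv2.resize(t["pixels"][150:255,205:345],(560,420),interpolation=cv2.INTER_CUBIC)[:300]; B=cv2.resize(s["pixels"][165:255,220:360],(560,360),interpolation=cv2.INTER_CUBIC)[:300]
cv2.imwrite("pics/c2.png",np.vstack([A,B])[:,:,::-1])
E
```

```text
1.7 [519.31028773  88.5279213  145.42770588] [ 3.13440790e+00 -3.09307246e-03  1.28732674e+00] 65.72044152697121 [ 0.68429017 -0.47814713 -1.61877395]
cap end [535.3  81.1  38. ] ex 18.084680168093456 ey 63.21906665674633
cap cen [529.4  74.   38. ] ex 14.451575954382921 ey 54.77671973493696
```

View pics/c2.png

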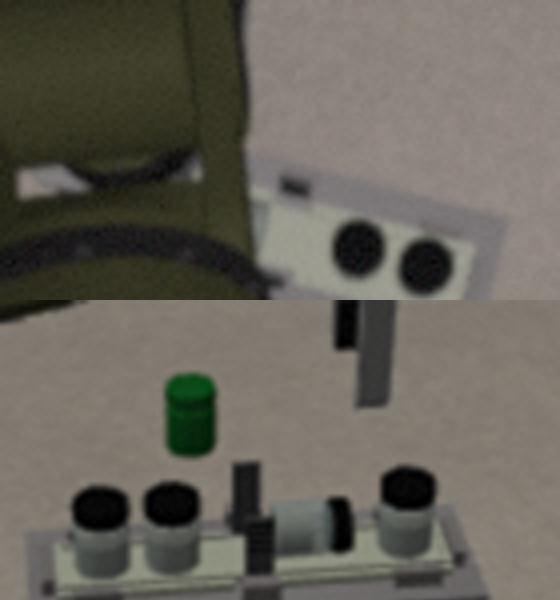

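Top camera is now blocked by the arm. In the scene view the open fingers hang above the cap end at about (370,400), and the fallen jar's cap end is at crop (352,525). That gives ey ≈ 63, which agrees with the top view. Descending.

{"name": "play_rows", "arguments": {
  "translation": [
    [0,0.001,-0.03],
    [0,0.001,-0.06],
    [0,0.001,-0.08],
    [0,0.001,-0.08],
    [0,0.001,-0.08]
  ],
  "yaw": [0,0,0,0,0]
}}

```text
clock: 2.42
eef_pos: [518.0, 89.7, 64.8]
eef_rot: [3.14, -0.001, 1.288]
wrist_force: [0.0, -0.0, 0.3]
finger_gap: 65.8
finger_force: 0.0
```

{"name": "play_rows", "arguments": {
  "translation": [
    [0,-0.001,-0.02],
    [0,-0.001,-0.035],
    [0,-0.001,-0.044],
    [0,-0.001,-0.044],
    [0,-0.001,-0.044]
  ],
  "yaw": [0,0,0,0,0]
}}

```text
clock: 3.05
eef_pos: [517.6, 88.2, 19.4]
eef_rot: [3.141, -0.0, 1.287]
wrist_force: [0.0, 0.3, -0.4]
finger_gap: 65.8
finger_force: 0.0
```

{"name": "play_rows", "arguments": {
  "translation": [
    [0,0,0],
    [0,0,0],
    [0,0,0],
    [0,0,0],
    [0,0,0],
    [0,0,0],
    [0,0,0],
    [0,0,0]
  ],
  "yaw": [0,0,0,0,0,0,0,0],
  "hand": 0,
  "force": 4
}}

```text
clock: 4.05
eef_pos: [517.3, 88.2, 19.0]
eef_rot: [3.141, -0.0, 1.287]
wrist_force: [-0.0, 0.4, 1.0]
finger_gap: 35.7
finger_force: 4.0
```

{"name": "play_rows", "arguments": {
  "translation": [
    [0,0,0.004],
    [-0.001,-0.004,0.008],
    [-0.002,-0.008,0.012],
    [-0.003,-0.012,0.016],
    [-0.005,-0.016,0.02],
    [-0.006,-0.02,0.024],
    [-0.007,-0.024,0.029],
    [-0.008,-0.028,0.034],
    [-0.008,-0.028,0.038],
    [-0.008,-0.028,0.038]
  ],
  "yaw": [0,0,0,0,0,0,0,0,0,0]
}}

```text
clock: 5.3
eef_pos: [509.4, 60.3, 57.2]
eef_rot: [3.141, -0.0, 1.287]
wrist_force: [0.4, -0.6, -0.7]
finger_gap: 35.9
finger_force: 4.0
```

```bash
python3 - <<'E'
from h import *
s=eyes.camera("scene"); crop(s,220,165,360,255,4,"c3.png")
E
```

```text
(no output)
```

View pics/c3.png

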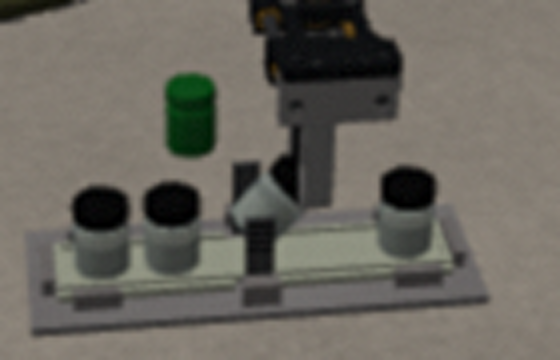

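The jar hangs in the grip rotated about 45°, with its foot behind the catch tab at crop (255,215). I'll relax the grip to let it swing further.

{"name": "play_rows", "arguments": {
  "translation": [
    [0.001,0.005,0.004],
    [0.002,0.007,0.008],
    [0.003,0.012,0.008],
    [0.004,0.014,0.004],
    [0.006,0.019,0.004],
    [0.007,0.024,0.004],
    [0.007,0.024,0.0],
    [0.007,0.024,0.0]
  ],
  "yaw": [0,0,0,0,0,0,0,0],
  "force": 3
}}

```text
clock: 6.35
eef_pos: [516.0, 84.2, 56.5]
eef_rot: [-3.141, 0.0, 1.287]
wrist_force: [-0.3, -0.4, -1.0]
finger_gap: 35.5
finger_force: 3.0
```

```bash
python3 - <<'E'
from h import *
s=eyes.camera("scene"); crop(s,220,165,360,255,4,"c4.png")
E
```

```text
(no output)
```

View pics/c4.png

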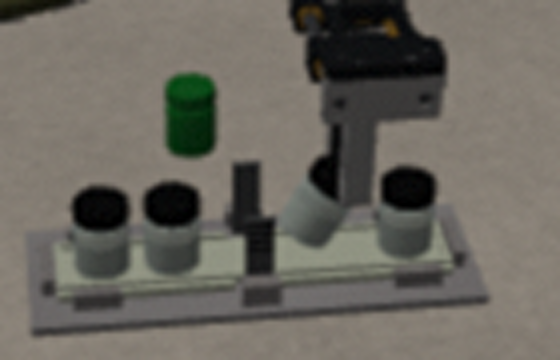

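Now tilted about 58°. I'll lower it until the foot edge touches the lane, then draw the grip towards -y along the arc so it tips upright.

{"name": "play_rows", "arguments": {
  "translation": [
    [0,0,-0.004],
    [0,0,-0.008],
    [-0.001,-0.003,-0.008],
    [-0.002,-0.006,-0.008],
    [-0.003,-0.01,-0.0075],
    [-0.004,-0.013,-0.0075],
    [-0.005,-0.017,-0.008],
    [-0.006,-0.02,-0.0085],
    [-0.007,-0.023,-0.0095],
    [-0.0075,-0.026,-0.0105],
    [-0.008,-0.028,-0.011],
    [-0.008,-0.028,-0.011]
  ],
  "yaw": [0,0,0,0,0,0,0,0,0,0,0,0]
}}

```text
clock: 7.9
eef_pos: [508.3, 56.1, 45.9]
eef_rot: [-3.142, 0.0, 1.287]
wrist_force: [1.8, 0.2, 0.7]
finger_gap: 35.9
finger_force: 3.0
```

```bash
python3 - <<'E'
from h import *
s=eyes.camera("scene"); crop(s,220,165,360,255,4,"c5.png")
E
```

```text
(no output)
```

View pics/c5.png

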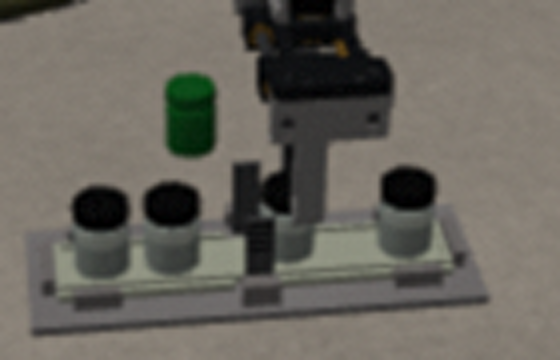

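The jar looks upright at crop (285,230), with its foot on the floor level with its neighbours. Releasing, retreating up and moving back to clear the view.

{"name": "play_rows", "arguments": {
  "translation": [
    [0,0,0],
    [0,0,0],
    [0,0,0],
    [0,0,0],
    [0,0,0],
    [0,0,0.01],
    [0,0,0.04],
    [0,0,0.08],
    [0,0,0.08]
  ],
  "yaw": [0,0,0,0,0,0,0,0,0],
  "hand": 0.75
}}

```text
clock: 9.07
eef_pos: [509.7, 56.3, 129.3]
eef_rot: [3.136, -0.002, 1.287]
wrist_force: [0.5, -0.9, 0.3]
finger_gap: 70.5
finger_force: 0.0
```

{"name": "play_rows", "arguments": {
  "translation": [
    [-0.05,0,0.02],
    [-0.1,0.03,0.02],
    [-0.14,0.08,0.02],
    [-0.14,0.12,0.02],
    [-0.14,0.12,0.02]
  ],
  "yaw": [0,0,0,0,0],
  "hand": 1
}}

```text
clock: 9.7
eef_pos: [367.6, 177.8, 145.7]
eef_rot: [-3.141, 0.0, 1.29]
wrist_force: [-0.7, 0.6, 0.2]
finger_gap: 93.7
finger_force: 0.0
```

```bash
python3 - <<'E'
from h import *
t=eyes.camera("top"); s=eyes.camera("scene")
for ce,st in dark(t,215,170,340,250,60):
  p=onz(t,*ce,61); d=p[:2]-[500.2,25.5]; print("top",ce.round(2),st,p.round(1),"ex %.1f ey %.1f"%(d@[.96,-.28],d@[.28,.96]))
A=cv2.resize(t["pixels"][150:255,205:345],(560,420),interpolation=cv2.INTER_CUBIC)[:300]; B=cv2.resize(s["pixels"][180:255,220:360],(560,300),interpolation=cv2.INTER_CUBIC)
cv2.imwrite("pics/c6.png",np.vstack([A,B])[:,:,::-1])
E
```

```text
top [237.69 197.07] [ 13.5  13.5 547. ] [527.4 119.6  61. ] ex -0.2 ey 98.0
top [278.08 196.5 ] [ 5.75  3.75 59.5 ] [526.2  17.2  61. ] ex 27.3 ey -0.7
top [266.37 205.57] [ 12.5   13.5  526.25] [503.8  47.3  61. ] ex -2.7 ey 21.9
top [294.12 211.69] [ 12.25  13.5  529.25] [486.4 -22.3  61. ] ex 0.1 ey -49.7
top [310.89 216.23] [ 12.75  13.5  532.5 ] [473.8 -64.   61. ] ex -0.3 ey -93.3
top [271.94 219.53] [ 5.25  2.5  33.5 ] [468.  34.  61.] ex -33.3 ey -0.9
top [217.85 230.8 ] [  7.75  21.   538.  ] [443.1 170.3  61. ] ex -95.4 ey 123.0
```

View pics/c6.png

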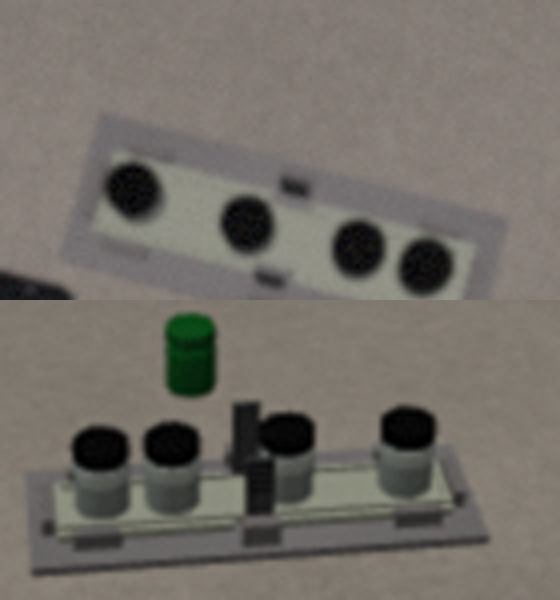

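```bash
python3 - <<'E'
from h import *
s=eyes.camera("scene"); k=4
g=cv2.resize(s["pixels"].max(2),None,fx=k,fy=k,interpolation=cv2.INTER_CUBIC)
for n,p in dict(c=(527.4,119.6),new=(503.8,47.3),b=(486.4,-22.3),a=(473.8,-64)).items():
    u,v=proj(s,(*p,62)); 
    r=[]
    for du in (0,2,4):
        col=g[:,int((u+du)*k)]; d=np.where(col[int((v-12)*k):int((v+14)*k)]<60)[0]/k+v-12
        r.append((round(d.min()-v,2),round(d.max()-v,2)))
    row=g[int((v+2)*k)]; d=np.where(row[int((u-3)*k):int((u+12)*k)]<60)[0]/k-3
    print(n,round(u,1),round(v,1),r,"right edge",d.max())
E
```

```text
c 321.1 208.5 [(np.float64(-1.75), np.float64(9.0)), (np.float64(-1.5), np.float64(9.0)), (np.float64(-1.25), np.float64(9.0))] right edge 7.5
new 291.0 210.0 [(np.float64(-1.25), np.float64(9.5)), (np.float64(-1.5), np.float64(9.5)), (np.float64(-1.25), np.float64(9.0))] right edge 7.5
b 262.4 212.4 [(np.float64(-12.0), np.float64(9.5)), (np.float64(-12.0), np.float64(9.25)), (np.float64(-12.0), np.float64(9.25))] right edge 7.25
a 244.7 213.5 [(np.float64(-1.75), np.float64(9.25)), (np.float64(-1.75), np.float64(9.25)), (np.float64(-1.25), np.float64(9.0))] right edge 11.75
```

All four caps match in height, so the jar stands flat at ey ≈ 22. Next, go over the catches.

{"name": "play_rows", "arguments": {
  "translation": [
    [0.03,-0.035,0],
    [0.065,-0.076,0],
    [0.1,-0.115,0],
    [0.1315,-0.1525,0],
    [0.1315,-0.1525,-0.03],
    [0.1315,-0.1525,-0.06],
    [0.1315,-0.1525,-0.06],
    [0.1315,-0.1525,-0.06]
  ],
  "yaw": [0,0,0,0,0,0,0,0],
  "hand": 1
}}

```text
clock: 10.85
eef_pos: [500.2, 23.2, 87.0]
eef_rot: [3.141, -0.0, 1.286]
wrist_force: [-0.2, 0.7, 0.1]
finger_gap: 94.0
finger_force: 0.0
```

{"name": "play_rows", "arguments": {
  "translation": [
    [-0.001,0.002,0],
    [-0.001,0.002,-0.02],
    [-0.001,0.002,-0.04],
    [-0.001,0.002,-0.055],
    [-0.001,0.002,-0.059],
    [-0.001,0.002,-0.059],
    [-0.001,0.002,-0.059]
  ],
  "yaw": [0,0,0,0,0,0,0]
}}

```text
clock: 11.72
eef_pos: [499.1, 25.7, 27.6]
eef_rot: [3.141, -0.0, 1.287]
wrist_force: [-0.4, -0.1, -0.7]
finger_gap: 94.1
finger_force: 0.0
```

{"name": "play_rows", "arguments": {
  "translation": [
    [0,0,0],
    [0,0,0],
    [0,0,0],
    [0,0,0],
    [0,0,0],
    [0,0,0],
    [0,0,0],
    [0,0,0],
    [0,0,0],
    [0,0,0]
  ],
  "yaw": [0,0,0,0,0,0,0,0,0,0],
  "hand": 0.6,
  "force": 5
}}

```text
clock: 12.98
eef_pos: [498.9, 25.7, 27.1]
eef_rot: [3.141, -0.0, 1.287]
wrist_force: [1.2, -0.4, 5.8]
finger_gap: 63.1
finger_force: 5.0
```

{"name": "play_rows", "arguments": {
  "translation": [
    [0,0,0],
    [0,0,0],
    [0,0,0],
    [0,0,0],
    [0,0,0],
    [0,0,0],
    [0,0,0],
    [0,0,0]
  ],
  "yaw": [0,0,0,0,0,0,0,0],
  "hand": 0.5,
  "force": 30
}}

```text
clock: 13.98
eef_pos: [500.1, 25.4, 27.6]
eef_rot: [3.138, -0.001, 1.287]
wrist_force: [8.2, -2.9, 3.3]
finger_gap: 50.7
finger_force: 30.0
```

Both catches are fully in (gap ≈ 51 mm). There's about 8 N of side load, so I'll shift 1.3 mm along the cassette's +x to relieve it.

{"name": "play_rows", "arguments": {
  "translation": [
    [0.0013,-0.0004,0],
    [0.0013,-0.0004,0],
    [0.0013,-0.0004,0],
    [0.0013,-0.0004,0]
  ],
  "yaw": [0,0,0,0]
}}

```text
clock: 14.48
eef_pos: [500.2, 25.3, 27.4]
eef_rot: [3.141, -0.0, 1.287]
wrist_force: [-1.0, 0.0, 11.0]
finger_gap: 51.0
finger_force: 30.1
```

{"name": "play_rows", "arguments": {
  "translation": [
    [0,0,0.002],
    [0,0,0.004],
    [0,0,0.006],
    [0,0,0.009],
    [0,0,0.012],
    [0,0,0.012],
    [0,0,0.012]
  ],
  "yaw": [0,0,0,0,0,0,0]
}}

```text
clock: 15.35
eef_pos: [500.1, 25.1, 38.4]
eef_rot: [3.142, 0.0, 1.287]
wrist_force: [5.7, -0.8, -5.6]
finger_gap: 50.7
finger_force: 30.0
```

The load is -5.6 N, which matches the cassette's weight, so it has come free. Lifting on smoothly.

{"name": "play_rows", "arguments": {
  "translation": [
    [0,0,0.002],
    [0,0,0.006],
    [0,0,0.012],
    [0,0,0.02],
    [0,0,0.029],
    [0,0,0.038],
    [0,0,0.047],
    [0,0,0.056],
    [0,0,0.065],
    [0,0,0.073],
    [0,0,0.079],
    [0,0,0.083]
  ],
  "yaw": [0,0,0,0,0,0,0,0,0,0,0,0]
}}

```text
clock: 16.85
eef_pos: [500.1, 25.3, 122.3]
eef_rot: [3.141, -0.0, 1.287]
wrist_force: [0.5, -0.1, -6.6]
finger_gap: 50.6
finger_force: 29.9
```

{"name": "play_rows", "arguments": {
  "translation": [
    [0,0,0.003],
    [0,0,0.004],
    [0,0,0.004],
    [0,0,0.004],
    [0,0,0.004],
    [0,0,0.004],
    [0,0,0.004],
    [0,0,0.004]
  ],
  "yaw": [0,0,0,0,0,0,0,0]
}}

```text
clock: 17.85
eef_pos: [500.1, 25.3, 125.9]
eef_rot: [-3.142, 0.0, 1.287]
wrist_force: [1.6, 0.1, -5.1]
finger_gap: 50.5
finger_force: 29.9
```

```bash
python3 - <<'E'
from h import *
s=eyes.camera("scene"); crop(s,200,120,370,250,4,"c7.png")
E
```

```text
(no output)
```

View pics/c7.png

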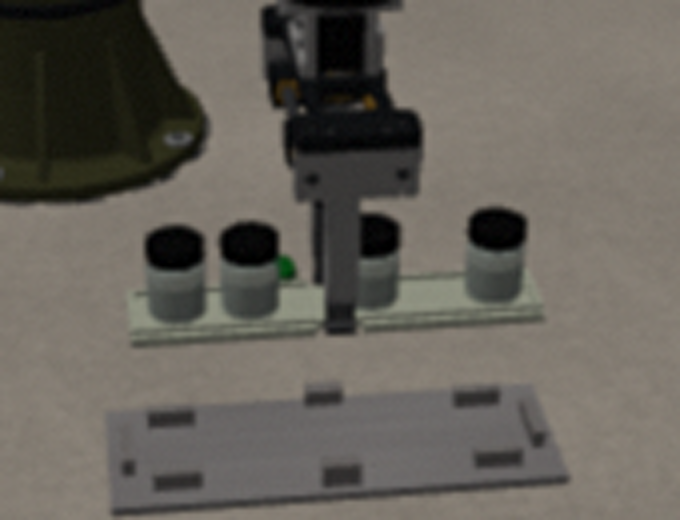

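The cassette hangs level about 98 mm up, with all four jars standing (caps near (175,248), (250,243), (378,235) and (497,230)) and the dock empty below.

```bash
python3 -c "
from cell import manip; print(manip.sign_off())"
```

```text
the job is handed in; nothing more can be done
None
```

The fallen jar stands in the gap again, and I handed the job in at about 18 s on the clock, with the cassette held still and level by its catches about 98 mm above the dock and all four jars standing in it.

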